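# Brush out the analyser's sample well and plug its sensor block back in

### The arm

A 6-joint arm with a two-finger parallel gripper is mounted at the origin on the work surface. World frame = base frame: x ahead of the robot, y to its left, z up, the work surface at z = 0. Lengths are in m, angles in rad, forces in N, time in s.
With the tool pointing down it reaches from about 0.375 to 0.9 m from the base axis. Payload 3.1 kg.
Tool frame: the origin (TCP) lies at the very end of the fingers, on their centre line; the grasp point (between the pads) lies 19 mm behind it; x points along the fingers, y is the direction in which the jaws open and shut, and the axes are right-handed (so a half turn about x gives the same grasp; the last joint's range is limited). The gripper opens to 85 mm and grips with 20 to 120 N. Pads are 22 mm wide; open, the fingers measure 114 mm over their backs; the gripper's body (76 mm by 85 mm) begins 54 mm behind the grasp point. The pads swing forward as they close: fully open they stand 13 mm farther back than shut.
Start: joints at [0.977, 0.527, 1.433, -0, 1.181, -0.178], TCP at [0.252, 0.572, 0.231] pointing down, gripper open.
Joint ranges: [-3.08, 3.08], [-0.75, 2.2], [0.22, 2.44], [-1.43, 4.57], [0, 2.65], [-2.85, 2.85]. Speed limits (rad/s): [2.79, 2.79, 3.14, 3.14, 3.14, 3.14].

### API

Orientations are given as a unit quaternion [x, y, z, w].
In Python, from station import sense, snapshot, camera_model, sign_off gives the robot as it stands.
- The arm moves only by the tool step_arm, never from a script. Its argument "increments" is one flat list of numbers, 5 for each row, row after row: the shift along the tool's x, y, z in units of 60 mm (1.0 is 60 mm), then the turn about the tool's x in units of 5 degrees (1.0 is 5 degrees), then the closure, from 0 (fully open) to 1 (shut). A call has exactly 5 rows; each row is the pose to reach, as a shift and turn from the pose measured when the call began, along the tool's axes at that moment; what a row does not reach only later rows make up. A row lasts 1/8 s, in which the tool goes at most 62.5 mm and 10.7 degrees, less where a joint would pass 70% of its speed; a pose out of reach is approached as far as the arm can. A call with a gripper value outside its range is refused whole. The fingers move at their own pace and stop on an object; "grip_force" is the grip in N (left out, the last holds). Time passes only in rows, so rows that repeat a pose let the fingers close, or fill a call up. It gives the time, the measured TCP pose, the force and the opening at its end, in the units of the state.
- sense(): the state, without advancing time (a new reading comes with each control period).
- snapshot(name): name is "scene" or "side" or "wrist"; returns the picture (384x512x3 uint8, blue, green, red); there is no depth.
- camera_model(name): a dict with "vertical_fov" (degrees; the focal length in pixels is half the picture's height over the tangent of half this angle, whatever the lens; pixels are square), "cx", "cy" (the principal point, pixels), "R" (3x3) and "t" (3): a world point X has camera coordinates R X + t. Camera axes: x right, y down, z forward; pixel columns grow to the right and rows downward; lengths in m; the calibration is good to about 2 mm. A picture is of the moment at which its call begins: read the wrist's pose just before it. camera_model takes no time and is no camera call; for the wrist camera it gives the pose at the moment of the call.
- sign_off(): hands the job in, once; it reports no verdict.
The state is a dict: "t": time; "q": joint angles; "qd": joint speeds; "tau": joint torques, N m; "tcp_pos": TCP position; "tool_rot": TCP orientation; "force": force on the tool from outside, world axes, zero at the start; "ft_torque": the same for the moment, N m; "finger_gap": opening from 0.0 (shut) to 1.0 (fully open).
Only numpy, scipy, OpenCV 4.12 (cv2) and the standard library are available. Lean on these libraries where they do the work, as an engineer would, in place of code of your own. Each camera call takes 0.05 s, during which the arm holds its last target. There are 200 camera calls.

### The job

Clean the sample well of the grey analyser unit with the bottle brush: put the brush down to the bottom and draw it up to the mouth, twice over, then stand the brush upright in its steel pot again. After that plug the orange-handled sensor block into the well, guiding it in by hand rather than dropping it, until it is fully home with its blue flange flat on the unit. Leave everything else on the bench where it is.

Things in the scene. Friction and masses are not known exactly. Their poses are not given: they have to be found in the camera images.
- well_mouth (a point): Sample well of the analyser unit: a fixed grey block 130 (x) x 120 (y) x 90 mm high standing on the bench, with one upright rectangular hole in the middle of its top, edged by a flush blue frame. The hole measures 52 mm along the unit's x and 44 mm along its y and is 75 mm deep with a closed floor. This point is the centre of the hole's mouth, level with the unit's top (90 mm above the bench); z up, x and y along the block's sides.
- brush_center (a point): Bottle brush, 190 mm long, 100 g, loose; at the start it stands upright, head down, in the steel pot. From the bottom: a stiff white ribbed head 36 mm across and 75 mm long (treat it as rigid), a steel stem 10 mm across up to 115 mm, then a round green handle 20 mm across from 115 to 190 mm. This point is on its axis half-way up, 95 mm above the head's bottom; z points along the brush to the handle's end.
- brush_tip (a point): Centre of the bottom face of the brush head (95 mm below brush_center along the brush's axis).
- stand_floor (a point): Round open stainless steel pot that holds the brush, fixed to the bench, 80 mm high, 52 mm outside and 44 mm inside diameter, on a thin flat foot disc 68 mm across. This point is the centre of its inner floor, 5 mm above the bench; its rim is 75 mm higher. z up.
- plug_center (a point): Sensor block plug, 83 mm high, 220 g, loose, upright in a shallow tray. From the bottom: black foot 49 (x) x 41 (y) mm, 25 mm high, its lowest 8 mm stepped in to 45 x 37 as a lead-in; blue flange 66 x 58 from 25 to 33 mm; orange grip block 40 (x) x 30 (y) mm from 33 to 83 mm. This point is on its axis half-way up, 41.5 mm above the foot's underside; z up.
- plug_tip (a point): Centre of the underside of the plug's foot. The foot fits the well with 1.5 mm of play on each side, its x along the unit's x; either way round (half a turn) will do. Fully home, the flange lies on the unit's top and this point is 25 mm below the well's mouth.
- tray: Shallow open grey tray, 160 (x) x 140 (y) mm, walls 4 mm thick and 16 mm high, floor 4 mm thick, fixed to the bench; the plug stands in it, turned anyhow. Origin: centre of its underside, on the bench.
- beaker: Empty glass beaker, 84 mm across, 115 mm high; bystander. Origin: centre of its underside.
- flask: Capped amber bottle, 68 mm across, 170 mm high; bystander. Origin: centre of its underside.
- tube: White capped jar, 44 mm across, 120 mm high; bystander. Origin: centre of its underside.
- phone: Black phone lying flat, 72 x 150 x 8 mm; bystander. Origin: centre of its underside.
- driver: Screwdriver lying flat, 190 mm long along its x; bystander.
There are look-alikes about, which are no part of the job. Leave any red look-alike of the part that bears well_mouth alone.

How it is judged:
On the way, in this order (a step that is already met when the one before it is completed fails the run):
1. brush head down in the well, its bottom within 20 mm of the well's floor (z of brush_tip in the frame of well_mouth below -0.055 m and horizontal distance between brush_tip and well_mouth below 0.025 m).
2. brush drawn up until its bottom is less than 25 mm below the well's mouth (z of brush_tip in the frame of well_mouth above -0.025 m and horizontal distance between brush_tip and well_mouth below 0.025 m).
3. brush down to the bottom a second time (within 20 mm) (all of step 1).
4. brush drawn up a second time (all of step 2).
5. brush standing in its pot again (horizontal distance between brush_tip and stand_floor below 0.012 m and z of brush_tip in the frame of stand_floor below 0.015 m and contact force between the fingers and brush below 0.1 N).
6. plug guided into the well: its foot 8 mm or more inside the mouth while the fingers touch it (z of plug_tip in the frame of well_mouth below -0.008 m and horizontal distance between plug_tip and well_mouth below 0.006 m and contact force between the fingers and plug above 0.5 N), for 0.1 s.
At the end, for the whole second after the job is handed in: The plug's foot reaches at least 22 mm into the well (25 is home), within 4 mm of its axis, upright within 0.06 rad; the brush stands in its pot, head down within 6 mm of the floor, 12 mm of the axis and 0.17 rad of upright; both are at rest (z of plug_tip in the frame of well_mouth below -0.022 m and horizontal distance between plug_tip and well_mouth below 0.004 m and angle between the z axis of plug_center and the z axis of well_mouth, either way round below 0.06 rad and horizontal distance between brush_tip and stand_floor below 0.012 m and z of brush_tip in the frame of stand_floor below 0.006 m and angle between brush_center's own z axis and vertical below 0.17 rad and linear speed of each of plug, brush below 0.02 m/s); the robot touches nothing.
It fails at once if a bystander (beaker, amber bottle, white jar, phone, screwdriver) is pushed more than 30 mm from its place (distance of any of beaker, flask, tube, phone, driver from where it was at the start of the episode above 0.03 m).
It also fails if it takes over 72 s, if anything falls off the work surface, if the arm or the gripper's body presses on something with over 40 N, if the wrist force passes 120 N, or if a joint passes its speed limit or range.

## Working session

There is one attempt and no reset: what is moved stays moved. The work goes in short steps, Python scripts to look and compute and a tool call to move; the robot and the scene stay as the last step left them, time stands still between calls to the robot, and variables do not carry over. Pictures are saved under pics/ and viewed, about 8 in all and at most 12, crops included, and the job is handed in when it is done.

Besides the shell and the picture viewer there is one more tool, called as name(argument=value, ...) on one line, values as JSON. step_arm: Moves the arm, as the interface text tells. Its arguments: {"type":"object","properties":{"increments":{"type":"array","items":{"type":"number"}},"grip_force":{"type":"number"}},"required":["increments"]}

```bash
mkdir -p pics; ls; python3 - <<'E'
from station import *
import cv2
s=sense();print(s)
for n in("scene","side","wrist"):
    m=camera_model(n);print(n,m)
    cv2.imwrite(f"pics/{n}0.png",snapshot(n))
a=cv2.imread("pics/scene0.png");b=cv2.imread("pics/side0.png")
for n in("scene","side"):
    cv2.imwrite(f"pics/{n}0b.png",cv2.resize(cv2.imread(f"pics/{n}0.png"),(800,600),interpolation=cv2.INTER_CUBIC))
E
```

```text
pics
{'t': 0.0, 'q': array([ 9.76498159e-01,  5.28500151e-01,  1.43393494e+00, -2.12926070e-05,
        1.18140633e+00, -1.78491931e-01]), 'qd': array([ 0.00063001, -0.00016263,  0.00144162,  0.00108891, -0.00201797,
       -0.00238239]), 'tau': array([ 9.21888641e-04, -4.42344153e+01, -1.78027189e+01, -2.25807339e-04,
        8.30949488e-03,  4.05235951e-06]), 'tcp_pos': array([0.25200857, 0.57113434, 0.23030237]), 'tool_rot': array([ 0.14521098,  0.69217318, -0.14668911,  0.69158684]), 'force': array([ 0.53696665,  1.206632  , -0.05382117]), 'ft_torque': array([ 0.00175946,  0.00204782, -0.0243016 ]), 'finger_gap': 0.996775862041533}
scene {'vertical_fov': 53.94961140503012, 'cx': 260.4153782874692, 'cy': 193.6824782043179, 'R': array([[ 0.50348766,  0.86400067, -0.00173598],
       [ 0.72244442, -0.42209752, -0.54763834],
       [-0.47389265,  0.274475  , -0.83671335]]), 't': array([-0.28848729, -0.34764597,  1.38808648])}
side {'vertical_fov': 43.898756738249, 'cx': 255.91146634430814, 'cy': 189.94440612187108, 'R': array([[-0.48595703,  0.87390842,  0.01139491],
       [ 0.47707838,  0.27616949, -0.83434204],
       [-0.73228545, -0.40001811, -0.55112932]]), 't': array([ 0.25818215, -0.17839176,  1.93656928])}
wrist {'vertical_fov': 62.495468529699146, 'cx': 257.00074399803236, 'cy': 186.748080590435, 'R': array([[ 0.40378338,  0.91485203, -0.00217684],
       [ 0.87610009, -0.38599224,  0.28889205],
       [ 0.26345324, -0.11855693, -0.9573592 ]]), 't': array([-0.6241381 , -0.03712962,  0.37966767])}
```

View pics/scene0b.png

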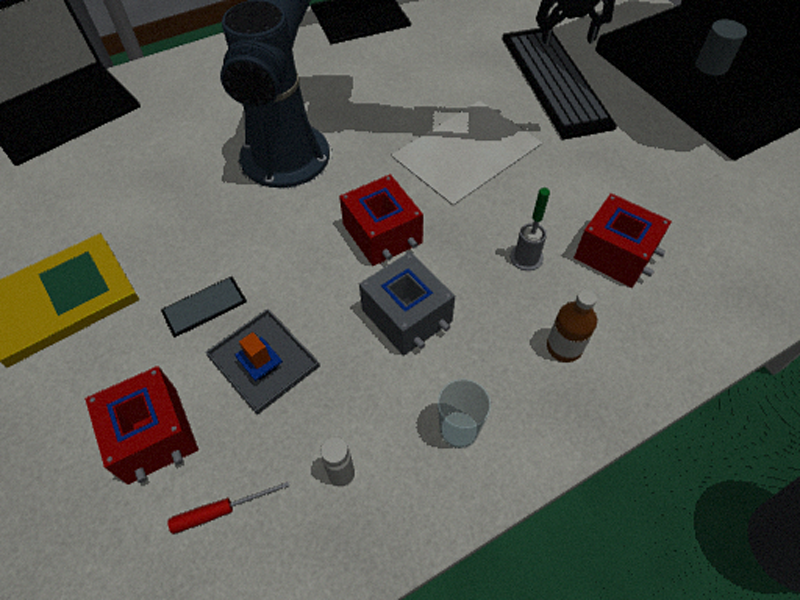

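View pics/side0b.png

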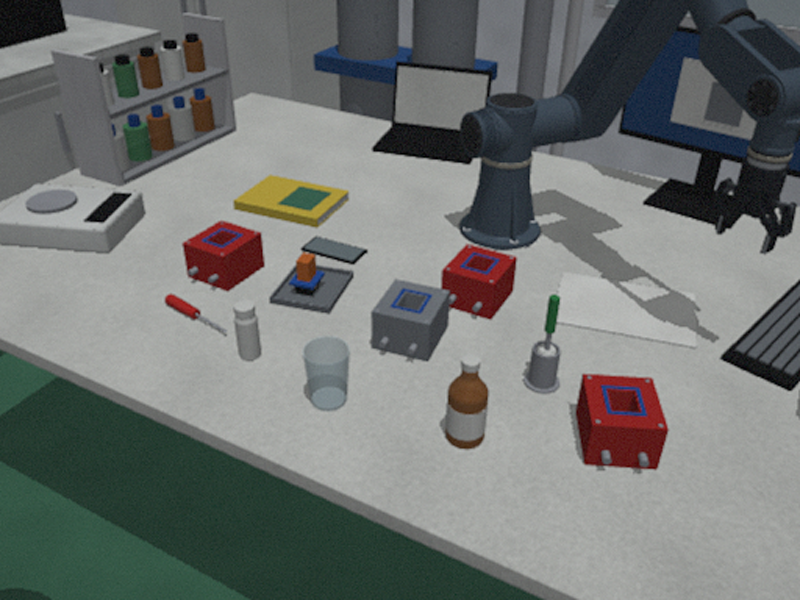

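```bash
cat > h.py <<'E'
import numpy as np,cv2
from station import *
def K(m): f=192/np.tan(np.radians(m["vertical_fov"])/2); return f,m["cx"],m["cy"]
def ray(m,u,v):
    f,cx,cy=K(m);R=np.array(m["R"]);t=np.array(m["t"])
    d=R.T@np.array([(u-cx)/f,(v-cy)/f,1]);return -R.T@t,d
def onz(m,u,v,z):
    o,d=ray(m,u,v);return o+d*(z-o[2])/d[2]
def proj(m,X):
    f,cx,cy=K(m);c=np.array(m["R"])@np.array(X)+m["t"];return np.array([cx+f*c[0]/c[2],cy+f*c[1]/c[2]])
E
python3 - <<'E'
import cv2,numpy as np
from h import *
a=cv2.imread("pics/scene0.png");b=cv2.imread("pics/side0.png")
def t(im,cu,cv):
    x,y=cu-33,cv-37;c=cv2.resize(im[y:y+74,x:x+66],None,fx=4,fy=4,interpolation=cv2.INTER_CUBIC)
    c=cv2.convertScaleAbs(c,alpha=1.5);print(x,y);return c
o=np.vstack([np.hstack([t(a,260,187),t(a,166,230),t(a,341,148)]),np.hstack([t(b,263,203),t(b,198,182),t(b,350,219)])])
cv2.imwrite("pics/comp.png",o)
m=camera_model("scene");s=camera_model("side");k=.64
for n,z,p,q in(("well",.09,(407,289),(412,301)),("brushtop",.195,(544,190),(554,298)),("plugtop",.087,(253,346),(306,258))):
    print(n,onz(m,p[0]*k,p[1]*k,z),onz(s,q[0]*k,q[1]*k,z))
E
```

```text
227 150
133 193
308 111
230 166
165 145
317 182
well [0.53006967 0.02539702 0.09      ] [0.53301731 0.02750904 0.09      ]
brushtop [0.53028318 0.31031747 0.195     ] [0.53882912 0.31197103 0.195     ]
plugtop [ 0.49761135 -0.26051538  0.087     ] [ 0.49620452 -0.25544889  0.087     ]
```

View pics/comp.png

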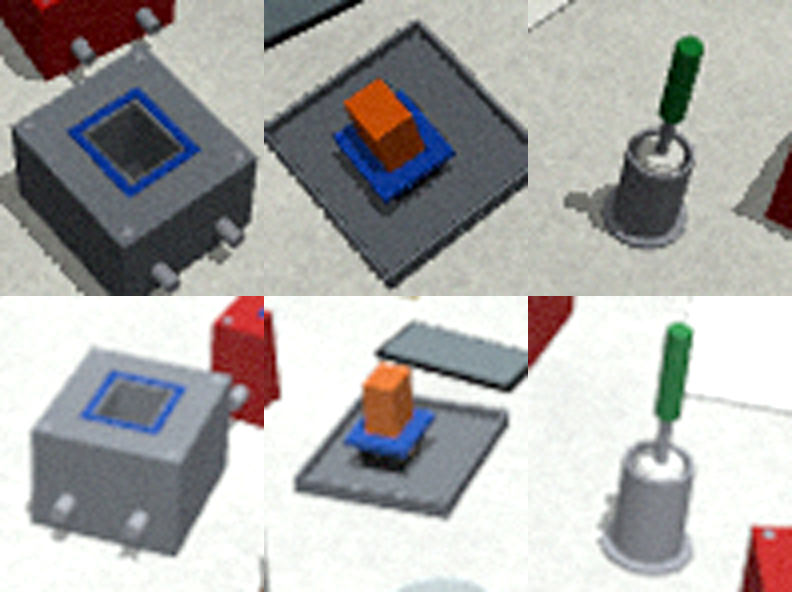

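```bash
python3 - <<'E'
from h import *
m=camera_model("scene");s=camera_model("side")
def P(c,x0,y0,tx,ty,pts,z):
    return np.array([onz(c,x0+(x-tx+.5)/4-.5,y0+(y-ty+.5)/4-.5,z)[:2] for x,y in pts])
def rep(n,p):
    e=np.roll(p,-1,0)-p
    print(n,p.mean(0).round(4),np.linalg.norm(e,axis=1).round(4),np.degrees(np.arctan2(e[:,1],e[:,0])).round(1))
rep("frame sc",P(m,227,150,0,0,[(136,88),(200,150),(132,194),(69,132)],.09))
rep("top sc",P(m,227,150,0,0,[(147,45),(256,157),(124,243),(14,128)],.09))
rep("frame si",P(s,230,166,0,296,[(114,371),(186,383),(160,433),(82,418)],.09))
rep("top si",P(s,230,166,0,296,[(93,348),(235,375),(178,462),(32,430)],.09))
rep("grip sc",P(m,133,193,264,0,[(380,80),(417,116),(383,141),(345,98)],.087))
rep("grip si",P(s,165,145,264,296,[(365,369),(384,362),(412,367),(406,379)],.087))
print(P(m,133,193,264,0,[(332,138),(387,204),(455,153)],.037))
for n,z,p,q in(("top",.195,(690,44),(679,330)),("rim",.08,(659,152),(657,463)),("foot",.003,(648,222),(646,553))):
    print(n,P(m,308,111,528,0,[p],z),P(s,317,182,528,296,[q],z))
E
```

```text
frame sc [0.5289 0.025 ] [0.0707 0.0604 0.0689 0.0615] [   9.4  -82.7 -169.6   98.9]
top sc [0.5297 0.0253] [0.1257 0.1161 0.1236 0.121 ] [   7.1  -83.1 -170.6   98. ]
frame si [0.5292 0.0249] [0.0594 0.0736 0.0627 0.0718] [ 102.9   11.4  -78.9 -171.2]
top si [0.5313 0.0252] [0.12   0.1301 0.1173 0.1272] [ 100.3    6.8  -81.  -172.1]
grip sc [ 0.4928 -0.2586] [0.04   0.0275 0.0445 0.0257] [  15.6  -77.  -167.5   92.8]
grip si [ 0.4828 -0.2619] [0.0194 0.0263 0.0207 0.0402] [158.5 101.1  20.2 -84.7]
[[ 0.4657345  -0.29609958]
 [ 0.53259999 -0.28224855]
 [ 0.51999    -0.22654187]]
top [[0.53031025 0.31017393]] [[0.53623549 0.31053211]]
rim [[0.53089127 0.30780823]] [[0.53709264 0.30929588]]
foot [[0.53998407 0.30679296]] [[0.54496654 0.3132008 ]]
```

```bash
cat >> h.py <<'E'
from scipy.spatial.transform import Rotation as Ro
def yaw(R): return np.degrees(np.arctan2(R[1,1],R[0,1]))   # heading of tool y
def go(pos,y=None):
    s=sense();R=Ro.from_quat(s["tool_rot"]).as_matrix()
    d=R.T@(np.array(pos)-s["tcp_pos"])/.06
    a=0 if y is None else ((yaw(R)-y+90)%180-90)/5   # tool x is down: +turn lowers heading
    print("t",round(s["t"],2),"tcp",s["tcp_pos"].round(4),"yaw",yaw(R).round(2),"x",R[:,0].round(4),"q",s["q"].round(2),"F",s["force"].round(1),"gap",round(s["finger_gap"],3))
    print("inc",d.round(3),"turn",round(a,3))
E
python3 - <<'E'
from h import *
m=camera_model("wrist");s=sense();R=Ro.from_quat(s["tool_rot"]).as_matrix()
C=-np.array(m["R"]).T@m["t"];print("cam in tool",R.T@(C-s["tcp_pos"]),"axes",(R.T@np.array(m["R"]).T).round(3))
go([.534,.309,.26])
E
```

```text
cam in tool [-0.14243125  0.00033438 -0.0741269 ] axes [[ 0.    -0.289  0.957]
 [ 1.     0.    -0.   ]
 [-0.     0.957  0.289]]
t 0.15 tcp [0.2521 0.5713 0.2305] yaw 66.18 x [-0.001  -0.0015 -1.    ] q [ 0.98  0.53  1.43 -0.    1.18 -0.18] F [-0.1  0.3  0.2] gap 0.997
inc [-0.49  -2.102  6.064] turn 0
```

step_arm(increments=[-0.49, -2.1, 6.06, 0, 0, -0.49, -2.1, 6.06, 0, 0, -0.49, -2.1, 6.06, 0, 0, -0.49, -2.1, 6.06, 0, 0, -0.49, -2.1, 6.06, 0, 0])

```text
t: 0.78
tcp_pos: [0.4814, 0.3576, 0.2545]
tool_rot: [0.145, 0.692, -0.147, 0.692]
force: [0.4, 0.3, -0.5]
finger_gap: 0.998
```

```bash
python3 -c "
from h import *
go([.534,.309,.26])"
```

```text
t 0.78 tcp [0.4814 0.3576 0.2545] yaw 66.18 x [-0.0013 -0.0014 -1.    ] q [ 0.45  0.47  1.47 -0.    1.2  -0.7 ] F [ 0.4  0.3 -0.5] gap 0.998
inc [-0.092 -0.387  1.129] turn 0
```

step_arm(increments=[-0.09, -0.39, 1.13, 0, 0, -0.09, -0.39, 1.13, 0, 0, -0.09, -0.39, 1.13, 0, 0, -0.09, -0.39, 1.13, 0, 0, -0.09, -0.39, 1.13, 0, 0])

```text
t: 1.4
tcp_pos: [0.5326, 0.3101, 0.2598]
tool_rot: [0.144, 0.693, -0.146, 0.691]
force: [0.7, 0.6, 1.0]
finger_gap: 0.999
```

```bash
python3 -c "
from h import *
m=camera_model('wrist');im=snapshot('wrist')
print(proj(m,[.534,.309,.195]),proj(m,[.534,.309,.08]))
go([.534,.309,.135])
cv2.imwrite('pics/w1.png',cv2.convertScaleAbs(cv2.resize(im,None,fx=1.5,fy=1.5),alpha=1.4))
import pickle;pickle.dump(m,open('w1.pkl','wb'))"
```

```text
[256.12085423 205.22333574] [256.67788395 167.36028752]
t 1.45 tcp [0.5327 0.3101 0.2599] yaw 66.31 x [-0.0019 -0.0014 -1.    ] q [ 0.35  0.49  1.42 -0.    1.24 -0.81] F [-0.5 -0.7 -0.3] gap 1.001
inc [ 2.081 -0.004  0.029] turn 0
```

View pics/w1.png

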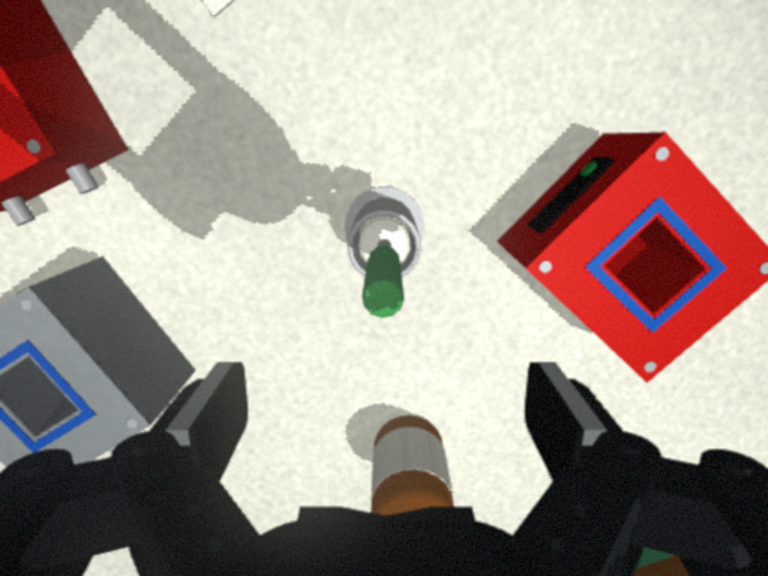

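```bash
python3 -c "
from h import *
import pickle;m=pickle.load(open('w1.pkl','rb'))
k=1/1.5
a=onz(m,383*k,299*k,.195);b=onz(m,385*k,243*k,.08);print(a,b)
w=[onz(m,x*k,y*k,.09) for x,y in((30,341),(95,412),(36,452))];print(w,(w[0]+w[2])/2)
go([a[0],a[1],.135])"
```

```text
[0.52981373 0.3102439  0.195     ] [0.52876586 0.31128393 0.08      ]
[array([0.49040456, 0.05060148, 0.09      ]), array([0.55800964, 0.06069702, 0.09      ]), array([ 0.56949888, -0.00097551,  0.09      ])] [0.52995172 0.02481299 0.09      ]
t 1.45 tcp [0.5327 0.3101 0.2599] yaw 66.31 x [-0.0019 -0.0014 -1.    ] q [ 0.35  0.49  1.42 -0.    1.24 -0.81] F [-0.5 -0.7 -0.3] gap 1.001
inc [ 2.081 -0.013 -0.044] turn 0
```

step_arm(increments=[0, -0.01, -0.04, 0, 0, 1, -0.01, -0.04, 0, 0, 2.08, -0.01, -0.04, 0, 0, 2.08, -0.01, -0.04, 0, 0, 2.08, -0.01, -0.04, 0, 0], grip_force=60)

```text
t: 2.08
tcp_pos: [0.5311, 0.311, 0.1366]
tool_rot: [0.145, 0.692, -0.145, 0.692]
force: [0.1, 0.9, 0.6]
finger_gap: 1.0
```

step_arm(increments=[0, 0, 0, 0, 1, 0, 0, 0, 0, 1, 0, 0, 0, 0, 1, 0, 0, 0, 0, 1, 0, 0, 0, 0, 1])

```text
t: 2.7
tcp_pos: [0.5313, 0.3106, 0.1376]
tool_rot: [0.144, 0.692, -0.145, 0.693]
force: [-1.3, -2.8, 5.9]
finger_gap: 0.217
```

step_arm(increments=[0, 0, 0, 0, 1, 0, 0, 0, 0, 1, 0, 0, 0, 0, 1, 0, 0, 0, 0, 1, 0, 0, 0, 0, 1])

```text
t: 3.32
tcp_pos: [0.5313, 0.3106, 0.1376]
tool_rot: [0.144, 0.692, -0.145, 0.693]
force: [-0.4, -1.7, 1.0]
finger_gap: 0.22
```

```bash
python3 -c "
from h import *
go([.530,.3105,.25])"
```

```text
t 3.33 tcp [0.5313 0.3106 0.1376] yaw 66.36 x [ 0.001  -0.0014 -1.    ] q [ 0.35  0.63  1.54 -0.    0.97 -0.81] F [-0.4 -1.7  1. ] gap 0.22
inc [-1.874 -0.012 -0.016] turn 0
```

step_arm(increments=[-0.5, 0, 0, 0, 1, -1.2, 0, 0, 0, 1, -2.2, 0, 0, 0, 1, -2.2, 0, 0, 0, 1, -2.2, 0, 0, 0, 1])

```text
t: 3.95
tcp_pos: [0.5305, 0.3107, 0.2689]
tool_rot: [0.144, 0.692, -0.145, 0.692]
force: [0.3, 0.3, -1.2]
finger_gap: 0.217
```

```bash
python3 -c "
from h import *
go([.5298,.0250,.27])"
```

```text
t 3.95 tcp [0.5305 0.3107 0.2689] yaw 66.36 x [-3.0e-04 -1.6e-03 -1.0e+00] q [ 0.35  0.48  1.42 -0.    1.25 -0.81] F [ 0.3  0.3 -1.2] gap 0.217
inc [-0.011 -4.366  1.899] turn 0
```

step_arm(increments=[0, -0.5, 0.22, 0, 1, 0, -1.2, 0.52, 0, 1, 0, -2, 0.87, 0, 1, 0, -2.8, 1.22, 0, 1, 0, -3.6, 1.57, 0, 1])

```text
t: 4.58
tcp_pos: [0.5285, 0.0736, 0.2668]
tool_rot: [0.144, 0.694, -0.146, 0.69]
force: [0.8, 0.6, -0.8]
finger_gap: 0.216
```

```bash
python3 -c "
from h import *
go([.5298,.0250,.27])"
```

```text
t 4.58 tcp [0.5285 0.0736 0.2668] yaw 66.37 x [-0.0052 -0.0011 -1.    ] q [-0.07  0.36  1.61 -0.    1.17 -1.23] F [ 0.8  0.6 -0.8] gap 0.216
inc [-0.053 -0.734  0.344] turn 0
```

step_arm(increments=[-0.05, -0.5, 0.23, 0, 1, -0.05, -0.73, 0.34, 0, 1, -0.05, -0.73, 0.34, 0, 1, -0.05, -0.73, 0.34, 0, 1, -0.05, -0.73, 0.34, 0, 1])

```text
t: 5.2
tcp_pos: [0.5295, 0.0267, 0.2697]
tool_rot: [0.143, 0.694, -0.145, 0.69]
force: [-0.1, 0.1, -0.8]
finger_gap: 0.221
```

```bash
python3 -c "
from h import *
go([.5298,.0250,.165])
m=camera_model('wrist');im=snapshot('wrist')
sc=camera_model('scene');si=camera_model('side')
w=cv2.resize(im[60:320,100:420],None,fx=1.25,fy=1.25)
def t(n,c):
    p=proj(c,[.5298,.025,.16]).astype(int);i=snapshot(n);x,y=p-[33,40];print(n,x,y)
    return cv2.convertScaleAbs(cv2.resize(i[y:y+81,x:x+66],None,fx=4,fy=4,interpolation=cv2.INTER_CUBIC),alpha=1.4)
a=t('scene',sc);b=t('side',si)
w=cv2.copyMakeBorder(w,0,0,0,0,cv2.BORDER_CONSTANT)
w=cv2.resize(im,None,fx=1,fy=1)[40:364,120:380]
cv2.imwrite('pics/c2.png',np.hstack([a,b,w]))
import pickle;pickle.dump(m,open('w2.pkl','wb'))"
```

```text
t 5.2 tcp [0.5295 0.0267 0.2697] yaw 66.48 x [-5.5e-03 -7.0e-04 -1.0e+00] q [-0.16  0.36  1.62 -0.    1.17 -1.32] F [-0.1  0.1 -0.8] gap 0.221
inc [ 1.744 -0.019  0.024] turn 0
scene 227 130
side 230 132
```

View pics/c2.png

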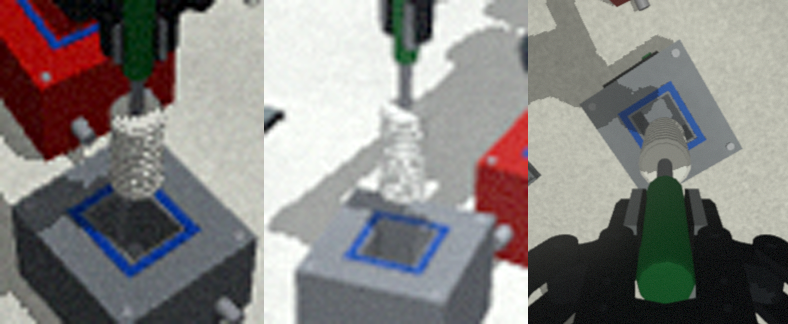

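```bash
python3 -c "
from h import *
sc=camera_model('scene');si=camera_model('side')
for dz in (0,.1):
  X=[.5295,.0267,.137+dz]
  print((proj(sc,X)-[227,130])*4,(proj(si,X)-[230,132])*4+[264,0])
f=lambda n,x,y,z:onz(n,x,y,z)
print(f(sc,227+138/4,130+190/4,.137),f(si,230+142/4,132+194/4,.137))
import pickle;m=pickle.load(open('w2.pkl','rb'))
P=[onz(m,x-528+120,y+40,.09) for x,y in((621,120),(670,84),(707,140),(657,177))]
print(P,np.mean(P,0))
"
```

```text
[135.03938613 179.40798493] [401.21235397 189.15900753]
[134.8843881   85.41311565] [404.06948767  74.5249256 ]
[0.53819307 0.0239567  0.137     ] [0.53378782 0.03315725 0.137     ]
[array([ 0.50513605, -0.01277376,  0.09      ]), array([0.4916011 , 0.04836014, 0.09      ]), array([0.56068358, 0.06118487, 0.09      ]), array([ 0.57801764, -0.00425581,  0.09      ])] [0.53385959 0.02312886 0.09      ]
```

step_arm(increments=[0.2, -0.036, -0.012, 0, 1, 0.4, -0.036, -0.012, 0, 1, 0.6, -0.036, -0.012, 0, 1, 0.8, -0.036, -0.012, 0, 1, 1.0, -0.036, -0.012, 0, 1])

```text
t: 5.98
tcp_pos: [0.5277, 0.0244, 0.2088]
tool_rot: [0.144, 0.694, -0.145, 0.69]
force: [-0.6, 0.4, -1.4]
finger_gap: 0.22
```

```bash
python3 -c "
from h import *
go([.528,.0250,.157])"
```

```text
t 5.97 tcp [0.5277 0.0244 0.2088] yaw 66.44 x [-5.5e-03 -9.0e-04 -1.0e+00] q [-0.16  0.43  1.69 -0.    1.02 -1.32] F [-0.6  0.4 -1.4] gap 0.22
inc [0.864 0.013 0.004] turn 0
```

step_arm(increments=[0.3, 0.01, 0, 0, 1, 0.6, 0.01, 0, 0, 1, 0.85, 0.01, 0, 0, 1, 0.85, 0.01, 0, 0, 1, 0.85, 0.01, 0, 0, 1])

```text
t: 6.6
tcp_pos: [0.5282, 0.0248, 0.1581]
tool_rot: [0.144, 0.694, -0.145, 0.691]
force: [0.5, -0.5, -0.7]
finger_gap: 0.218
```

step_arm(increments=[-0.3, 0, 0, 0, 1, -0.6, 0, 0, 0, 1, -0.95, 0, 0, 0, 1, -0.95, 0, 0, 0, 1, -0.95, 0, 0, 0, 1])

```text
t: 7.22
tcp_pos: [0.5281, 0.0249, 0.2151]
tool_rot: [0.144, 0.694, -0.145, 0.691]
force: [-0.5, -0.5, -1.6]
finger_gap: 0.212
```

step_arm(increments=[0.3, 0, 0, 0, 1, 0.6, 0, 0, 0, 1, 0.95, 0, 0, 0, 1, 0.95, 0, 0, 0, 1, 0.95, 0, 0, 0, 1])

```text
t: 7.85
tcp_pos: [0.528, 0.0248, 0.158]
tool_rot: [0.144, 0.694, -0.145, 0.691]
force: [0.7, -0.4, -1.0]
finger_gap: 0.217
```

```bash
python3 -c "
from h import *
go([.528,.0250,.157])"
```

```text
t 7.85 tcp [0.528  0.0248 0.158 ] yaw 66.44 x [-0.0048 -0.001  -1.    ] q [-0.16  0.5   1.74 -0.    0.9  -1.32] F [ 0.7 -0.4 -1. ] gap 0.217
inc [ 0.017  0.002 -0.001] turn 0
```

step_arm(increments=[-0.3, 0, 0, 0, 1, -0.7, 0, 0, 0, 1, -1.2, 0, 0, 0, 1, -1.8, 0, 0, 0, 1, -2, 0, 0, 0, 1])

```text
t: 8.48
tcp_pos: [0.5301, 0.0248, 0.281]
tool_rot: [0.144, 0.692, -0.145, 0.693]
force: [1.1, -0.3, -1.3]
finger_gap: 0.218
```

```bash
python3 -c "
from h import *
go([.5308,.3107,.272])"
```

```text
t 8.47 tcp [0.5301 0.0248 0.281 ] yaw 66.45 x [ 0.0014 -0.002  -1.    ] q [-0.16  0.34  1.61 -0.    1.19 -1.32] F [ 1.1 -0.3 -1.3] gap 0.218
inc [ 0.141  4.373 -1.894] turn 0
```

step_arm(increments=[0, 0.5, -0.22, 0, 1, 0, 1.2, -0.52, 0, 1, 0.07, 2, -0.87, 0, 1, 0.1, 2.8, -1.22, 0, 1, 0.14, 3.6, -1.56, 0, 1])

```text
t: 9.1
tcp_pos: [0.5301, 0.2617, 0.2715]
tool_rot: [0.144, 0.692, -0.145, 0.693]
force: [0.8, -0.5, -1.4]
finger_gap: 0.218
```

```bash
python3 -c "
from h import *
go([.5308,.3107,.272])"
```

```text
t 9.1 tcp [0.5301 0.2617 0.2715] yaw 66.44 x [ 7.0e-04 -2.4e-03 -1.0e+00] q [ 0.27  0.44  1.47 -0.    1.23 -0.89] F [ 0.8 -0.5 -1.4] gap 0.218
inc [-0.01   0.754 -0.315] turn 0
```

step_arm(increments=[0, 0.5, -0.21, 0, 1, 0, 0.75, -0.315, 0, 1, 0, 0.75, -0.315, 0, 1, 0, 0.75, -0.315, 0, 1, 0, 0.75, -0.315, 0, 1])

```text
t: 9.72
tcp_pos: [0.531, 0.3091, 0.2715]
tool_rot: [0.144, 0.692, -0.146, 0.692]
force: [0.6, 0.6, -1.4]
finger_gap: 0.216
```

```bash
python3 -c "
from h import *
go([.5308,.3107,.139])
m=camera_model('wrist');im=snapshot('wrist')
sc=camera_model('scene');si=camera_model('side')
def t(n,c):
    p=proj(c,[.5308,.3107,.12]).astype(int);i=snapshot(n);x,y=p-[33,40];print(n,x,y)
    return cv2.convertScaleAbs(cv2.resize(i[y:y+81,x:x+66],None,fx=4,fy=4,interpolation=cv2.INTER_CUBIC),alpha=1.4)
cv2.imwrite('pics/c3.png',np.hstack([t('scene',sc),t('side',si),im[40:364,120:380]]))
for c,x in((sc,0),(si,264)):
  print([proj(c,p) for p in([.5301,.3105,.08],[.5308,.3107,.14])])
"
```

```text
t 9.72 tcp [0.531  0.3091 0.2715] yaw 66.34 x [ 5.0e-04 -2.8e-03 -1.0e+00] q [ 0.35  0.47  1.41 -0.    1.26 -0.81] F [ 0.6  0.6 -1.4] gap 0.216
inc [ 2.208  0.029 -0.017] turn 0
scene 310 99
side 318 171
[array([340.92728476, 148.1107312 ]), array([344.75014977, 134.95158379])]
[array([350.09887147, 222.22577589]), array([352.63693281, 205.4568051 ])]
```

View pics/c3.png

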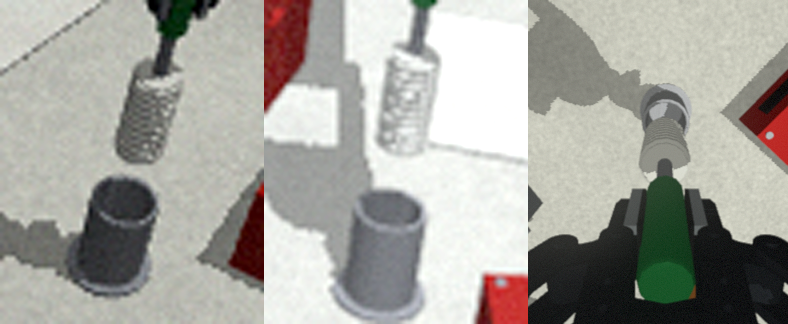

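step_arm(increments=[0.3, 0.03, -0.017, 0, 1, 0.7, 0.03, -0.017, 0, 1, 1.1, 0.03, -0.017, 0, 1, 1.3, 0.03, -0.017, 0, 1, 1.3, 0.03, -0.017, 0, 1])

```text
t: 10.5
tcp_pos: [0.5305, 0.3111, 0.1929]
tool_rot: [0.144, 0.692, -0.146, 0.692]
force: [0.7, -0.3, -1.4]
finger_gap: 0.217
```

```bash
python3 -c "
from h import *
go([.5308,.3107,.139])"
```

```text
t 10.5 tcp [0.5305 0.3111 0.1929] yaw 66.35 x [-8.0e-04 -3.1e-03 -1.0e+00] q [ 0.35  0.56  1.5  -0.    1.09 -0.81] F [ 0.7 -0.3 -1.4] gap 0.217
inc [ 0.898 -0.001  0.006] turn 0
```

step_arm(increments=[0.3, 0, 0, 0, 1, 0.5, 0, 0, 0, 1, 0.7, 0, 0, 0, 1, 0.85, 0, 0, 0, 1, 0.9, 0, 0, 0, 1])

```text
t: 11.12
tcp_pos: [0.5302, 0.3108, 0.1382]
tool_rot: [0.144, 0.692, -0.146, 0.692]
force: [0.2, 0.1, -0.6]
finger_gap: 0.222
```

step_arm(increments=[0, 0, 0, 0, 0.7, 0, 0, 0, 0, 0.6, 0, 0, 0, 0, 0.3, 0, 0, 0, 0, 0, 0, 0, 0, 0, 0])

```text
t: 11.75
tcp_pos: [0.5303, 0.3109, 0.1384]
tool_rot: [0.144, 0.692, -0.146, 0.692]
force: [0.1, -0.5, 0.4]
finger_gap: 0.996
```

```bash
python3 -c "
from h import *
go([.5308,.3107,.27])"
```

```text
t 11.75 tcp [0.5303 0.3109 0.1384] yaw 66.35 x [-0.0015 -0.0033 -1.    ] q [ 0.35  0.63  1.54 -0.    0.98 -0.81] F [ 0.1 -0.5  0.4] gap 0.996
inc [-2.194 -0.007  0.009] turn 0
```

step_arm(increments=[-0.4, 0, 0, 0, 0, -1, 0, 0, 0, 0, -1.8, 0, 0, 0, 0, -2.2, 0, 0, 0, 0, -2.2, 0, 0, 0, 0])

```text
t: 12.38
tcp_pos: [0.5317, 0.3118, 0.2728]
tool_rot: [0.145, 0.691, -0.145, 0.693]
force: [-0.0, 0.3, -0.2]
finger_gap: 0.999
```

```bash
python3 -c "
from h import *
go([.49,-.25,.27],12)"
```

```text
t 12.38 tcp [0.5317 0.3118 0.2728] yaw 66.35 x [ 0.0037 -0.0014 -1.    ] q [ 0.35  0.47  1.41 -0.    1.26 -0.81] F [-0.   0.3 -0.2] gap 0.999
inc [ 0.058 -8.856  3.119] turn 10.87
```

step_arm(increments=[0, -0.9, 0.3, 1, 0, 0, -1.8, 0.6, 3, 0, 0, -2.7, 0.9, 5, 0, 0, -3.6, 1.2, 7, 0, 0, -4.5, 1.6, 9, 0])

```text
t: 13.0
tcp_pos: [0.5096, 0.0246, 0.2714]
tool_rot: [0.4, 0.583, -0.4, 0.583]
force: [1.2, -0.8, -0.4]
finger_gap: 1.003
```

```bash
python3 -c "
from h import *
go([.49,-.25,.27],12)"
```

```text
t 13.0 tcp [0.5096 0.0246 0.2714] yaw 21.05 x [ 3.e-04 -8.e-04 -1.e+00] q [-0.17  0.32  1.67 -0.    1.15 -0.54] F [ 1.2 -0.8 -0.4] gap 1.003
inc [ 0.026 -1.949  4.154] turn 1.81
```

```bash
python3 -c "
from h import *
import pickle
for i in range(3): snapshot('wrist')
m=camera_model('wrist');im=snapshot('wrist');pickle.dump(m,open('w4.pkl','wb'));cv2.imwrite('pics/w4.png',im)
print(proj(m,[.5298,.025,.09]))
go([.49,-.25,.27],12)"
```

```text
[274.67969865 169.98117747]
t 13.2 tcp [0.5105 0.0251 0.2717] yaw 21.22 x [ 7.e-04 -4.e-04 -1.e+00] q [-0.17  0.32  1.67 -0.    1.15 -0.54] F [ 0.   0.3 -0.2] gap 0.998
inc [ 0.029 -1.977  4.15 ] turn 1.844
```

step_arm(increments=[0, -0.4, 0.8, 0.3, 0, 0, -0.8, 1.7, 0.8, 0, 0, -1.3, 2.7, 1.4, 0, 0, -1.7, 3.6, 1.84, 0, 0, -1.98, 4.15, 1.84, 0])

```text
t: 13.82
tcp_pos: [0.4902, -0.2509, 0.2708]
tool_rot: [0.445, 0.55, -0.444, 0.55]
force: [1.0, 0.6, -0.7]
finger_gap: 1.002
```

```bash
python3 -c "
from h import *
import pickle
for i in range(4): snapshot('wrist')
m=camera_model('wrist');im=snapshot('wrist');pickle.dump(m,open('w5.pkl','wb'));cv2.imwrite('pics/w5.png',im)
a=cv2.imread('pics/w4.png')
def c(i,u,v): 
  x,y=int(u)-65,int(v)-90;print(x,y);return cv2.convertScaleAbs(cv2.resize(i[y:y+180,x:x+130],None,fx=3,fy=3,interpolation=cv2.INTER_CUBIC),alpha=1.3)
p=proj(m,[.495,-.26,.06]);print(p)
cv2.imwrite('pics/c5.png',np.hstack([c(a,274,170),c(im,*p)]))
go([.49,-.25,.27],12)"
```

```text
[259.5467597  170.25431783]
209 80
194 80
t 14.07 tcp [ 0.4898 -0.2479  0.2708] yaw 12.14 x [-0.001   0.0019 -1.    ] q [-0.67  0.38  1.58  0.    1.19 -0.88] F [-0.9 -0.2  0. ] gap 1.001
inc [ 0.014 -0.005  0.035] turn 0.029
```

View pics/c5.png

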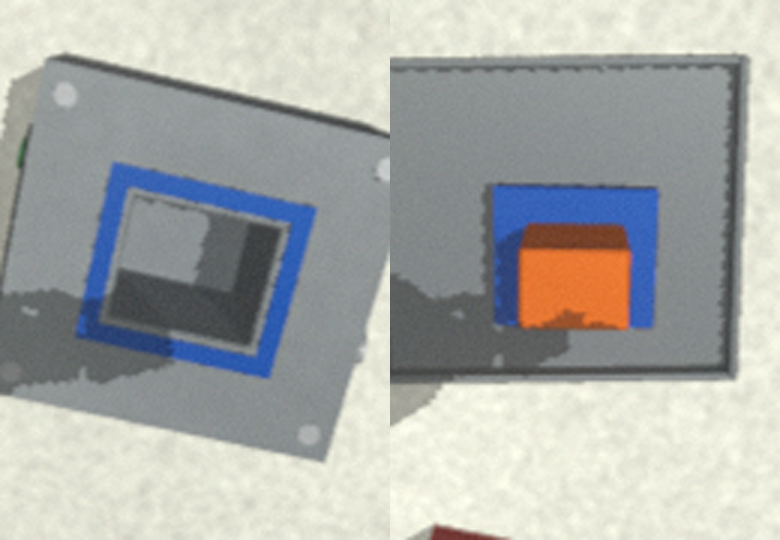

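```bash
python3 - <<'E'
from h import *
import pickle
def rep(n,f,x0,y0,tx,pts,z):
    m=pickle.load(open(f,'rb'))
    p=np.array([onz(m,x0+(x-tx+.5)/3-.5,y0+(y+.5)/3-.5,z)[:2] for x,y in pts]);e=np.roll(p,-1,0)-p
    print(n,p.mean(0).round(4),np.linalg.norm(e,axis=1).round(4),np.degrees(np.arctan2(e[:,1],e[:,0])).round(1))
rep("frame","w4.pkl",209,80,0,[(114,162),(316,206),(270,378),(76,336)],.09)
rep("mouth","w4.pkl",209,80,0,[(130,188),(290,224),(257,356),(103,320)],.09)
rep("block","w4.pkl",209,80,0,[(65,95),(385,168),(309,435),(9,372)],.09)
rep("grip","w5.pkl",194,80,390,[(520,250),(630,249),(630,329),(520,329)],.087)
rep("flange","w5.pkl",194,80,390,[(494,185),(658,187),(654,328),(495,328)],.037)
E
```

```text
frame [0.5288 0.0238] [0.0709 0.0644 0.0719 0.0636] [   8.8  -81.  -171.8   98.2]
mouth [0.5292 0.0238] [0.0567 0.0492 0.057  0.0482] [   8.3  -80.4 -172.7   99.3]
block [0.5283 0.0234] [0.1108 0.1006 0.1127 0.1004] [   8.5  -80.9 -171.6   98. ]
grip [ 0.4904 -0.261 ] [0.0386 0.0294 0.0396 0.029 ] [  12.6  -77.  -167.9  101.1]
flange [ 0.4903 -0.2611] [0.0651 0.0585 0.0659 0.0593] [  11.4  -78.2 -167.9  101. ]
```

```bash
python3 -c "
from h import *
go([.4904,-.261,.047],12)"
```

```text
t 14.07 tcp [ 0.4898 -0.2479  0.2708] yaw 12.14 x [-0.001   0.0019 -1.    ] q [-0.67  0.38  1.58  0.    1.19 -0.88] F [-0.9 -0.2  0. ] gap 1.001
inc [ 3.73  -0.035  0.224] turn 0.029
```

step_arm(increments=[0.4, -0.035, 0.224, 0.03, 0, 1.0, -0.035, 0.224, 0.03, 0, 1.8, -0.035, 0.224, 0.03, 0, 2.3, -0.035, 0.224, 0.03, 0, 2.5, -0.035, 0.224, 0.03, 0])

```text
t: 14.7
tcp_pos: [0.4899, -0.2581, 0.119]
tool_rot: [0.445, 0.552, -0.444, 0.548]
force: [-0.4, -0.9, -0.7]
finger_gap: 1.004
```

```bash
python3 -c "
from h import *
go([.4904,-.261,.047],12)"
```

```text
t 14.7 tcp [ 0.4899 -0.2581  0.119 ] yaw 12.16 x [-0.0042  0.005  -1.    ] q [-0.69  0.59  1.71  0.    0.85 -0.9 ] F [-0.4 -0.9 -0.7] gap 1.004
inc [1.2   0.002 0.055] turn 0.033
```

step_arm(increments=[0.3, 0, 0.055, 0.03, 0, 0.7, 0, 0.055, 0.03, 0, 1.1, 0, 0.055, 0.03, 0, 1.2, 0, 0.055, 0.03, 0, 1.2, 0, 0.055, 0.03, 0])

```text
t: 15.32
tcp_pos: [0.4907, -0.261, 0.0472]
tool_rot: [0.445, 0.552, -0.444, 0.548]
force: [0.2, -0.0, 0.7]
finger_gap: 1.0
```

```bash
python3 -c "
from h import *
go([.4904,-.261,.047],12)"
```

```text
t 15.32 tcp [ 0.4907 -0.261   0.0472] yaw 12.03 x [-0.0038  0.0047 -1.    ] q [-0.69  0.71  1.74  0.    0.7  -0.9 ] F [ 0.2 -0.   0.7] gap 1.0
inc [ 0.004 -0.005 -0.001] turn 0.007
```

step_arm(increments=[0, 0, 0, 0, 0.3, 0, 0, 0, 0, 0.5, 0, 0, 0, 0, 0.7, 0, 0, 0, 0, 1, 0, 0, 0, 0, 1], grip_force=60)

```text
t: 15.95
tcp_pos: [0.491, -0.2614, 0.0481]
tool_rot: [0.445, 0.551, -0.444, 0.548]
force: [-0.8, 0.6, 5.0]
finger_gap: 0.464
```

step_arm(increments=[0, 0, 0, 0, 1, 0, 0, 0, 0, 1, 0, 0, 0, 0, 1, 0, 0, 0, 0, 1, 0, 0, 0, 0, 1])

```text
t: 16.58
tcp_pos: [0.491, -0.2614, 0.0481]
tool_rot: [0.445, 0.551, -0.444, 0.548]
force: [-0.7, 0.6, 1.8]
finger_gap: 0.462
```

```bash
python3 -c "
from h import *
go([.4904,-.261,.187],12)"
```

```text
t 16.57 tcp [ 0.491  -0.2614  0.0481] yaw 12.03 x [-0.0028  0.0038 -1.    ] q [-0.69  0.71  1.74  0.    0.7  -0.9 ] F [-0.7  0.6  1.8] gap 0.462
inc [-2.314 -0.013 -0.018] turn 0.006
```

step_arm(increments=[-0.3, 0, 0, 0, 1, -0.8, 0, 0, 0, 1, -1.5, 0, 0, 0, 1, -2.1, 0, 0, 0, 1, -2.3, 0, 0, 0, 1])

```text
t: 17.2
tcp_pos: [0.4922, -0.2625, 0.1877]
tool_rot: [0.445, 0.55, -0.444, 0.549]
force: [0.2, -0.4, -0.9]
finger_gap: 0.462
```

```bash
python3 -c "
from h import *
go([.5296,.0236,.185],8.6)"
```

```text
t 17.2 tcp [ 0.4922 -0.2625  0.1877] yaw 12.04 x [-1.0e-04  1.6e-03 -1.0e+00] q [-0.69  0.49  1.65  0.    1.   -0.9 ] F [ 0.2 -0.4 -0.9] gap 0.462
inc [ 0.053  1.605 -4.533] turn 0.687
```

step_arm(increments=[0, 0.2, -0.5, 0.1, 1, 0, 0.45, -1.3, 0.2, 1, 0, 0.75, -2.1, 0.4, 1, 0, 1.05, -3, 0.6, 1, 0, 1.35, -3.8, 0.69, 1])

```text
t: 17.82
tcp_pos: [0.5227, -0.0205, 0.1865]
tool_rot: [0.461, 0.537, -0.461, 0.534]
force: [0.9, -0.0, -1.6]
finger_gap: 0.461
```

```bash
python3 -c "
from h import *
go([.5296,.0236,.165],8.6)"
```

```text
t 17.82 tcp [ 0.5227 -0.0205  0.1865] yaw 8.56 x [-0.0033  0.0026 -1.    ] q [-0.25  0.45  1.73  0.    0.96 -0.4 ] F [ 0.9 -0.  -1.6] gap 0.461
inc [ 0.36   0.224 -0.708] turn -0.008
```

step_arm(increments=[0.1, 0.1, -0.4, 0, 1, 0.3, 0.224, -0.708, 0, 1, 0.42, 0.224, -0.708, 0, 1, 0.42, 0.224, -0.708, 0, 1, 0.42, 0.224, -0.708, 0, 1])

```text
t: 18.45
tcp_pos: [0.5295, 0.0227, 0.1612]
tool_rot: [0.461, 0.537, -0.462, 0.534]
force: [0.2, 0.1, -1.0]
finger_gap: 0.464
```

```bash
python3 -c "
from h import *
for i in range(3): snapshot('wrist')
m=camera_model('wrist');im=snapshot('wrist')
sc=camera_model('scene');si=camera_model('side')
def t(n,c):
    p=proj(c,[.529,.024,.11]).astype(int);i=snapshot(n);x,y=p-[33,40];print(n,x,y)
    return cv2.convertScaleAbs(cv2.resize(i[y:y+81,x:x+66],None,fx=4,fy=4,interpolation=cv2.INTER_CUBIC),alpha=1.4)
cv2.imwrite('pics/c6.png',np.hstack([t('scene',sc),t('side',si),im[40:364,120:380]]))
go([.5296,.0236,.135],8.6)
def box(c,z,a,b):
  R=Ro.from_euler('z',8.6,degrees=True).as_matrix()
  return [proj(c,np.array([.529,.024,z])+R@[x,y,0]).round(1).tolist() for x,y in((a,b),(-a,b),(-a,-b),(a,-b))]
s=sense();ht=s['tcp_pos'][2]-.0441
for c in(sc,si):print(box(c,.09,.026,.022),box(c,ht,.0225,.0185),box(c,ht+.025,.033,.029))
print('wrist flange',box(m,ht+.033,.033,.029),'top',box(m,ht+.083,.02,.015))
"
```

```text
scene 226 140
side 230 146
t 18.75 tcp [0.5297 0.0232 0.1617] yaw 8.52 x [-0.0026  0.0025 -1.    ] q [-0.17  0.5   1.74  0.    0.91 -0.32] F [-0.3  0.4 -2.2] gap 0.459
inc [ 0.445 -0.    -0.006] turn -0.015
[[271.7, 186.8], [260.2, 175.2], [248.1, 183.0], [259.6, 195.0]] [[270.2, 181.0], [260.0, 170.8], [249.6, 177.5], [259.7, 188.0]] [[275.8, 176.1], [260.5, 161.2], [243.9, 171.7], [259.1, 187.3]]
[[267.2, 197.5], [272.6, 188.9], [259.6, 186.1], [253.8, 194.6]] [[266.7, 189.2], [271.5, 181.8], [260.4, 179.5], [255.3, 186.8]] [[269.0, 184.7], [276.0, 174.0], [258.5, 170.5], [251.0, 180.9]]
wrist flange [[321.7, 181.9], [190.9, 182.0], [197.3, 282.2], [315.7, 282.1]] top [[310.4, 255.9], [201.2, 256.0], [205.1, 324.3], [306.9, 324.2]]
```

View pics/c6.png

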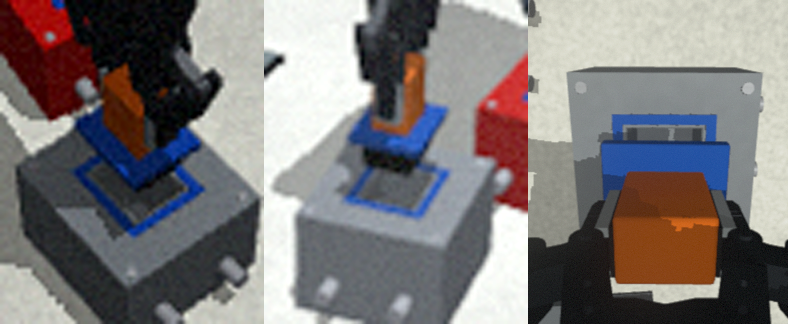

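step_arm(increments=[0.1, -0.008, -0.006, 0, 1, 0.2, -0.008, -0.006, 0, 1, 0.3, -0.008, -0.006, 0, 1, 0.4, -0.008, -0.006, 0, 1, 0.47, -0.008, -0.006, 0, 1])

```text
t: 19.38
tcp_pos: [0.5289, 0.0236, 0.1329]
tool_rot: [0.461, 0.537, -0.462, 0.534]
force: [0.1, 0.6, -2.2]
finger_gap: 0.463
```

```bash
python3 -c "
from h import *
go([.5292,.0236,.110],8.6)"
```

```text
t 19.38 tcp [0.5289 0.0236 0.1329] yaw 8.53 x [-0.0033  0.0026 -1.    ] q [-0.17  0.54  1.76  0.    0.84 -0.32] F [ 0.1  0.6 -2.2] gap 0.463
inc [0.382 0.005 0.002] turn -0.014
```

step_arm(increments=[0.03, 0, 0, 0, 1, 0.06, 0, 0, 0, 1, 0.09, 0, 0, 0, 1, 0.12, 0, 0, 0, 1, 0.15, 0, 0, 0, 1])

```text
t: 20.0
tcp_pos: [0.529, 0.0236, 0.1239]
tool_rot: [0.461, 0.537, -0.461, 0.534]
force: [-0.3, 0.5, -2.7]
finger_gap: 0.459
```

```bash
python3 -c "
from h import *
go([.5292,.0236,.110],8.6)"
```

```text
t 20.0 tcp [0.529  0.0236 0.1239] yaw 8.53 x [-0.0031  0.0026 -1.    ] q [-0.17  0.56  1.77  0.    0.82 -0.32] F [-0.3  0.5 -2.7] gap 0.459
inc [0.232 0.004 0.001] turn -0.014
```

step_arm(increments=[0.05, 0, 0, 0, 1, 0.1, 0, 0, 0, 1, 0.15, 0, 0, 0, 1, 0.19, 0, 0, 0, 1, 0.22, 0, 0, 0, 1])

```text
t: 20.62
tcp_pos: [0.5289, 0.0236, 0.1105]
tool_rot: [0.461, 0.537, -0.461, 0.534]
force: [0.0, 0.2, -2.0]
finger_gap: 0.462
```

```bash
python3 -c "
from h import *
go([.5292,.0236,.1085],8.6)"
```

```text
t 20.62 tcp [0.5289 0.0236 0.1105] yaw 8.53 x [-0.0032  0.0026 -1.    ] q [-0.17  0.58  1.78  0.    0.79 -0.32] F [ 0.   0.2 -2. ] gap 0.462
inc [0.033 0.005 0.001] turn -0.015
```

Goes in freely; press lightly to seat.

step_arm(increments=[0.01, 0, 0, 0, 1, 0.02, 0, 0, 0, 1, 0.03, 0, 0, 0, 1, 0.04, 0, 0, 0, 1, 0.04, 0, 0, 0, 1])

```text
t: 21.25
tcp_pos: [0.529, 0.0236, 0.1092]
tool_rot: [0.461, 0.537, -0.461, 0.535]
force: [-3.3, -0.2, 7.4]
finger_gap: 0.462
```

Contact force 7 N: seated. Release and retreat.

step_arm(increments=[0, 0, 0, 0, 0.5, 0, 0, 0, 0, 0.3, 0, 0, 0, 0, 0, 0, 0, 0, 0, 0, 0, 0, 0, 0, 0])

```text
t: 21.88
tcp_pos: [0.5289, 0.0236, 0.1091]
tool_rot: [0.461, 0.537, -0.461, 0.535]
force: [-1.0, 0.2, 0.9]
finger_gap: 0.999
```

step_arm(increments=[-0.3, 0, 0, 0, 0, -0.8, 0, 0, 0, 0, -1.6, 0, 0, 0, 0, -2.4, 0, 0, 0, 0, -3, 0, 0, 0, 0])

```text
t: 22.5
tcp_pos: [0.5297, 0.0232, 0.2912]
tool_rot: [0.462, 0.536, -0.461, 0.535]
force: [-0.6, 0.9, -0.1]
finger_gap: 1.0
```

step_arm(increments=[0, 0, 0.3, 0, 0, 0, 0, 0.8, 0, 0, 0, 0, 1.2, 0, 0, 0, 0, 1.2, 0, 0, 0, 0, 1.2, 0, 0])

```text
t: 23.12
tcp_pos: [0.5396, -0.0478, 0.2899]
tool_rot: [0.462, 0.537, -0.461, 0.534]
force: [-0.2, 0.5, 0.0]
finger_gap: 1.002
```

```bash
python3 -c "
from h import *
for i in range(3): snapshot('wrist')
m=camera_model('wrist');im=snapshot('wrist')
sc=camera_model('scene');si=camera_model('side')
go([.529,.0236,.28])
def t(n,c,X):
    p=proj(c,X).astype(int);i=snapshot(n);x,y=p-[33,37];print(n,x,y)
    return cv2.convertScaleAbs(cv2.resize(i[y:y+74,x:x+66],None,fx=4,fy=4,interpolation=cv2.INTER_CUBIC),alpha=1.4)
U=[.529,.024,.11];B=[.53,.3105,.11]
w=cv2.resize(im,(264,198));w=cv2.copyMakeBorder(w,0,394,0,0,cv2.BORDER_CONSTANT)
cv2.imwrite('pics/c7.png',np.hstack([np.vstack([t('scene',sc,U),t('side',si,U)]),np.vstack([t('scene',sc,B),t('side',si,B)]),w]))
R=Ro.from_euler('z',8.6,degrees=True).as_matrix()
for c in(sc,si):
  p=proj(c,U).astype(int)-[33,37];print([((proj(c,np.array([.529,.024,z])+R@[x,y,0])-p)*4).round().tolist() for z,a,b in((.148,.02,.015),(.098,.033,.029)) for x,y in((a,b),(-a,b),(-a,-b),(a,-b))])
"
```

```text
t 23.32 tcp [ 0.5401 -0.0473  0.2909] yaw 8.59 x [-0.0011  0.0024 -1.    ] q [-0.29  0.35  1.57  0.    1.23 -0.45] F [-0.   0.4 -0.1] gap 0.998
inc [ 0.184 -0.007 -1.195] turn 0
scene 226 143
side 230 149
scene 309 104
side 318 176
[[171.0, 126.0], [134.0, 90.0], [99.0, 112.0], [136.0, 149.0], [197.0, 170.0], [138.0, 111.0], [74.0, 152.0], [133.0, 214.0]]
[[144.0, 125.0], [162.0, 99.0], [125.0, 91.0], [107.0, 117.0], [155.0, 192.0], [182.0, 148.0], [113.0, 134.0], [84.0, 177.0]]
```

View pics/c7.png

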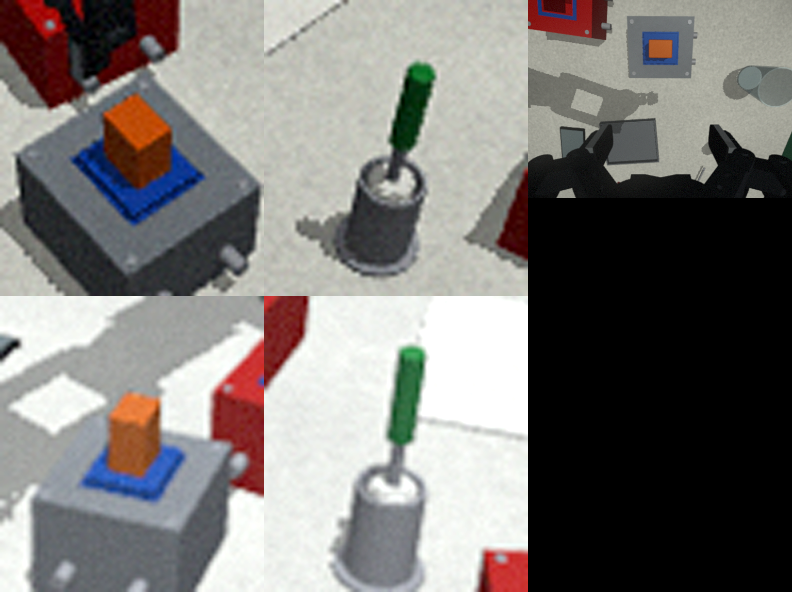

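```bash
python3 -c "
from station import *
print(sign_off())"
```

```text
the job is handed in; nothing more can be done
None
```

I brushed the well twice from bottom to mouth, stood the brush back in its pot, then guided the plug into the well until it was home. I handed the job in about 23 s into the 72 s allowed. The hand-in gives no verdict, so success is judged only from my own checks.

- **Brush strokes:** by the arm's pose, the brush bottom came to about 10 mm above the well floor on both strokes. It was drawn up to about 7–8 mm below the mouth on the first stroke and fully clear on the second. This assumes the brush did not slip in the grip; no side force was seen.
- **Brush in its pot:** the last scene and side pictures show it upright and head down in the pot.
- **Plug:** it went in without rubbing, and I pressed until about 7–10 N of contact showed it was seated. The final pictures match a fully home flange to about 1 pixel, roughly 2 mm.
- **Small disagreement:** the cameras differed by 2–5 mm on the well, brush and plug positions. For the plug fit I relied on the wrist camera.
- **Bystanders:** I saw no contact with any of them, but I did not re-measure their positions. The arm finished clear of everything with the gripper open.

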